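# Clear the cutting plate and set the forceps to its marked length

## Robot

A 7-joint arm with a two-finger parallel gripper is mounted at the origin on the work surface. World frame = base frame: x ahead of the robot, y to its left, z up, the work surface at z = 0. Lengths are in m, angles in rad, forces in N, time in s.
With the tool pointing down it reaches from about 0.4 to 0.85 m from the base axis. Payload 10.4 kg.
Tool frame: the origin (TCP) lies at the very end of the fingers, on their centre line; the grasp point (between the pads) lies r.tcp_to_grasp behind it (r.tcp_to_grasp is the distance from the TCP to the grasp point, in m); z points along the fingers, y is the line along which they close (so a half turn about z gives the same grasp; the last joint's range is limited). The gripper opens to 87 mm and grips with 3 to 60 N. Pads are 19 mm wide; open, the fingers measure 117 mm over their backs; the gripper's body (75 mm by 190 mm) begins 51 mm behind the grasp point.
Start: joints at [1.324, 0.332, -0.065, 1.46, 0.022, 1.35, -0.088], TCP at [0.139, -0.609, 0.223] pointing down, gripper open.
Joint ranges: [-2.6, 2.6], [-0.5, 2.12], [-1.47, 1.34], [0.16, 2.42], [-1.27, 4.41], [0.06, 2.06], [-2.6, 2.6]. Speed limits (rad/s): [2.22, 2.22, 2.79, 2.79, 3.14, 3.14, 3.14].

## Interface

Orientations are given as a unit quaternion [x, y, z, w].
In Python, from bench import monitor, cams, ticket, r gives the robot as it stands.
- The arm moves only by the shell command python3 -m crank 'ROWS' [OPENING] [FORCE]. ROWS is a JSON object whose one key "steps" holds a list of rows, each a list of 2 entries, a list of its own where there are three numbers: the shift along the world's x, y, z in units of 25 mm (1.0 is 25 mm), then the turn, a rotation vector about the world's x, y, z in units of 5 degrees (1.0 is 5 degrees). In form: {"steps": [[[x, y, z], [ax, ay, az]], ...]}. A call has 1 to 10 rows; each row shifts and turns the commanded pose from where the row before left it; what a row does not reach is not made up. A row lasts 1/12 s, in which the tool goes at most 41.7 mm and 7.16 degrees, less where a joint would pass 70% of its speed; a pose out of reach is approached as far as the arm can. A call is refused whole if a number of a shift passes 1 or a number of a turn 1, either way. A call with a gripper value outside its range is refused whole. OPENING is the finger opening in mm, from 0 to 87, set as the call begins (- or left out, the last holds). The fingers move at their own pace and stop on an object; FORCE is the grip in N (left out, the last holds). Time passes only in rows, so rows that do not move let the fingers close. It gives the time, the measured TCP pose, the force, the opening and the grip force at its end, in the units of the state.
- monitor.read_state(): the state, without advancing time (a new reading comes with each control period).
- cams.camera(name): name is "side" or "top"; returns a dict with "pixels" (480x640x3 uint8, blue, green, red), "z_map" (480x640 float32, m along the optical axis (not along the pixel's ray), 0 where there is no reading), "vfov" (degrees; the focal length in pixels is half the picture's height over the tangent of half this angle, whatever the lens; pixels are square), "cx", "cy" (the principal point, pixels), "T" (4x4, takes a point from camera to world coordinates). Camera axes: x right, y up, looking along -z (the intrinsics and any distortion apply to the point x, -y, -z); pixel columns grow to the right and rows downward; lengths in m; the calibration is good to about 2 mm. A picture is of the moment at which its call begins.
- ticket.close_job(): hands the job in; it is judged then, once.
The state is a dict: "time": time; "joint_positions": joint angles; "joint_vel": joint speeds; "joint_torque": joint torques, N m; "ee_pos": TCP position; "eef_rot": TCP orientation; "ft_force": force on the tool from outside, world axes, zero at the start; "torque": the same for the moment, N m; "width": finger opening in m; "grip_force": force on a finger pad.
Only numpy, scipy, OpenCV 4.12 (cv2) and the standard library are available. Lean on these libraries where they do the work, as an engineer would, in place of code of your own. Each camera call takes 0.05 s, during which the arm holds its last target. There are 200 camera calls.

## Task

The red lines on the ruled cutting plate mark the explant length, but shell chips litter the plate: with the blue scraper, wipe all four chips off it into the waste tray alongside, never touching them with the fingers or forceps, and stand the scraper back on the bench, clear of both. Then take the angled forceps off their rest, bring their tips to just above the red lines (within 1 cm of the plate, not touching it) and squeeze until the gap matches, with one tip point over each line; finish while still holding them there, gap steady. Leave the two bottles and the dish where they are.

Things in the scene. Friction and masses are not known exactly. Their poses are not given: they have to be found in the camera images.
- plate: White ruled cutting plate, fixed, 130 x 130 mm, 16 mm thick. Origin: centre of its underside, on the bench (z = 0). Its +y edge butts against the waste tray. Two red lines, 2 mm wide and 70 mm long, run along its x axis; black rule ticks along two edges.
- plate_lines (a point): Midpoint of the pair of red lines, on the plate's top surface (16 mm above the bench); axes as the plate's. The lines run along x from -35 to +35 mm, at y = +10 and y = -10 mm (20 mm apart, centre to centre).
- tray: Shallow aluminium waste tray, fixed, open on top, 150 mm along x, 100 mm along y, walls 10 mm high and 2 mm thick (6 mm lower than the plate's top). Its -y wall stands 0.5 mm from the plate's +y edge; axes parallel to the plate's. Origin: centre of its underside.
- chip0: Loose dark brown kernel-shell chip, 20 x 12 x 7 mm, 10 g, lying on the plate. Origin: centre of its underside.
- chip1: Loose dark brown kernel-shell chip, 20 x 12 x 7 mm, 10 g, lying on the plate. Origin: centre of its underside.
- chip2: Loose dark brown kernel-shell chip, 20 x 12 x 7 mm, 10 g, lying on the plate. Origin: centre of its underside.
- chip3: Loose dark brown kernel-shell chip, 20 x 12 x 7 mm, 10 g, lying on the plate. Origin: centre of its underside.
- scraper: Blue scraper block, loose, 140 g, standing upright on the bench: a foot 125 mm along x, 36 mm along y (34 mm over the black rubber at the very bottom) and 14 mm high, with an upright rib to hold it by on top, 105 mm along x, 16 mm thick along y, from 14 to 56 mm height. Chips are pushed by its long side, along its y. Origin: centre of its underside.
- rest: Instrument rest, fixed: dark base 160 x 90 x 4 mm, two aluminium cross bars along y at x = -60 and +45 mm, their tops 45 mm above the bench, with a small post at each end (y = +-40 mm, top 53 mm above the bench). The forceps lie across the bars. Origin: centre of its underside.
- forceps: Steel sprung forceps, 195 mm, 70 g, lying on edge across the rest, blades side by side. Origin: midway between the two dark ribbed grip pads (32 mm long), level with the blades' lower edges; blades 0 to 10 mm up, pads -2 to 12. x to the tips, y left. Sprung at the rear (x -90); front 25 mm bend down. Open: 36 mm over the pads. 24 mm over them (faces then parallel) = 20 mm tip gap.
- tip_left (a point): Point of the left blade (centre of the blade's end); open, it lies at x 90, y 22, z -22 mm of the forceps, whose frame is fixed to this blade. The tip gap is the distance between the two points: 44 mm when open; it shrinks 2 mm for each 1 mm squeezed at the pads.
- tip_right (a point): Point of the right blade; open, it lies at x 90, y -22, z -22 mm of the forceps. Squeezing force at the pads: about 3 N at first, 9 N at a 20 mm tip gap.
- forceps_jaw (a joint): How far the forceps are squeezed, rad: 0 = open (tip gap 44 mm), growing as they close; tip gap = 44 mm - 180 mm x value, so 0.133 at 20 mm.
- bottle_orange: Media bottle with orange cap, 68 mm diameter, 113 mm high, loose; leave alone. Origin: centre of its underside.
- bottle_blue: Media bottle with blue cap, 68 mm diameter, 113 mm high, loose; leave alone. Origin: centre of its underside.
- dish: Closed clear culture dish, 94 mm diameter, 17 mm high, loose; leave alone. Origin: centre of its underside.

How it is judged:
By the outcome, as a careful person would: the job done as asked, in the order asked, and still so for the second after the job is handed in, while the arm keeps its last pose, push and grip.
It also fails if it takes over 67 s, if anything falls off the work surface, if the arm or the gripper's body presses on something with over 40 N, if the wrist force passes 120 N, or if a joint passes its speed limit or range.

## Working session

There is one attempt and no reset: what is moved stays moved. The work goes in short steps, Python scripts to look and compute and a shell command to move; the robot and the scene stay as the last step left them, time stands still between calls to the robot, and variables do not carry over. Pictures are saved under pics/ and viewed, at most 11 in all, crops included, and the job is handed in when it is done.

```bash
ls; mkdir -p pics
python3 - <<'E'
from bench import monitor,cams,r
import cv2,numpy as np
print(monitor.read_state(), r.tcp_to_grasp)
for n in("top","side"):
    c=cams.camera(n); cv2.imwrite(f"pics/{n}0.png",c["pixels"]); np.savez(f"{n}0.npz",**{k:v for k,v in c.items()})
    print(n,c["vfov"],c["cx"],c["cy"],c["T"],c.keys())
E
```

```text
pics
{'time': 0.0, 'joint_positions': array([ 1.32439681,  0.33287185, -0.06467916,  1.46093343,  0.02160059,
        1.3498791 , -0.08851057]), 'joint_vel': array([ 0.00064832,  0.00109268,  0.00037494, -0.00029668, -0.00048945,
        0.0010435 , -0.00161651]), 'joint_torque': array([ 2.28024287e-04, -6.23256898e+01,  2.46620161e-02, -3.89900064e+01,
       -6.14329241e-02,  3.94701166e-02,  1.35487135e-04]), 'ee_pos': array([ 0.13860881, -0.6090496 ,  0.22175766]), 'eef_rot': array([ 9.93746030e-01,  1.11661723e-01, -1.13219256e-04, -6.88954389e-04]), 'ft_force': array([0.18149919, 0.06993532, 0.24713853]), 'torque': array([-0.01634344, -0.07061108, -0.02468851]), 'grip_force': 0.0, 'width': 0.08700443188939459} 0.0187
top 55.72829788233402 316.05551504648594 244.5128134364753 [[ 0.00911042  0.99784698 -0.06494919  0.51554876]
 [-0.9995634   0.00726191 -0.02864038  0.00507918]
 [-0.02810706  0.06518176  0.99747748  0.88250399]
 [ 0.          0.          0.          1.        ]] dict_keys(['pixels', 'z_map', 'vfov', 'cx', 'cy', 'T'])
side 56.78658020160818 318.7917117028551 238.8821311081243 [[-0.94983047  0.17337138 -0.26031604  0.2764822 ]
 [-0.31227666 -0.47918373  0.82028424  0.84020284]
 [ 0.0174746   0.86042159  0.50928315  0.60242913]
 [ 0.          0.          0.          1.        ]] dict_keys(['pixels', 'z_map', 'vfov', 'cx', 'cy', 'T'])
```

View pics/top0.png

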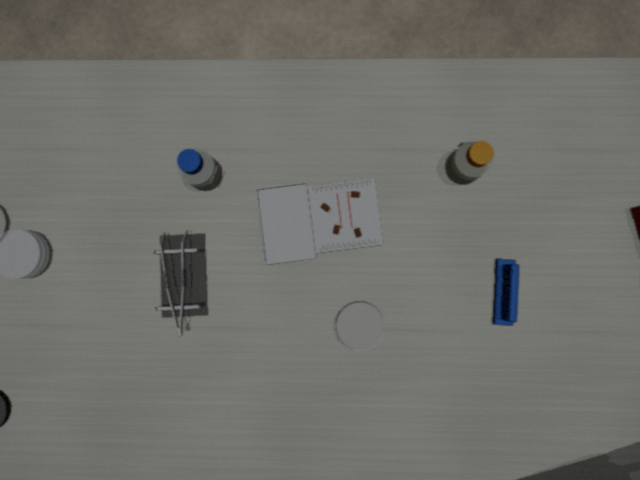

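View pics/side0.png

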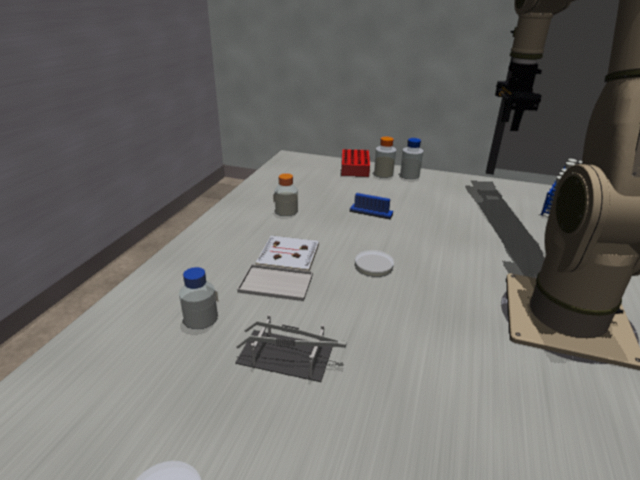

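```bash
cat > h.py <<'E'
import numpy as np,cv2
def load(n): return dict(np.load(n+".npz"))
def f(c): return 240/np.tan(np.radians(float(c["vfov"])/2))
def cast(c,uv,z):
    uv=np.atleast_2d(np.asarray(uv,float)); d=np.c_[(uv[:,0]-c["cx"])/f(c),-(uv[:,1]-c["cy"])/f(c),-np.ones(len(uv))]
    w=d@c["T"][:3,:3].T; o=c["T"][:3,3]; return o+w*((z-o[2])/w[:,2])[:,None]
def cloud(c):
    v,u=np.mgrid[:480,:640]; z=c["z_map"]; p=np.stack([(u-c["cx"])/f(c)*z,-(v-c["cy"])/f(c)*z,-z],-1)
    return p@c["T"][:3,:3].T+c["T"][:3,3]
def proj(c,p):
    q=(np.atleast_2d(p)-c["T"][:3,3])@c["T"][:3,:3]; return np.c_[c["cx"]+f(c)*q[:,0]/-q[:,2], c["cy"]-f(c)*q[:,1]/-q[:,2]]
def rect(pts):
    (a,b),(w,h),t=cv2.minAreaRect(pts[:,:2].astype(np.float32)*1000); 
    if w<h: w,h,t=h,w,t+90
    return np.round([a,b,w,h,(t+90)%180-90],1)
def blobs(m,amin):
    n,l,s,ce=cv2.connectedComponentsWithStats(m.astype(np.uint8)); return [(np.argwhere(l==i)[:,::-1],ce[i],s[i,4]) for i in range(1,n) if s[i,4]>=amin]
E
python3 - <<'E'
from h import *
for n in("top0","side0"):
    c=load(n); P=cloud(c); im=c["pixels"].astype(int); B,G,R=im[...,0],im[...,1],im[...,2]
    print(n,"bench z",np.median(P[300:330,250:320,2]))
    reg=(P[...,0]>0.2)&(P[...,0]<0.75)&(abs(P[...,1])<0.42)
    red=(R>1.5*G)&(R>140)&reg&(P[...,2]<.04)
    for p,ce,a in blobs(red,15): print("red",ce,a,rect(cast(c,p,.016)))
    br=(R>1.3*B)&(R<130)&reg&(P[...,2]<.05)
    for p,ce,a in blobs(br,15): print("brown",ce,a,np.median(P[p[:,1],p[:,0]],0),rect(cast(c,p,.021)))
    bl=(B>2*R)&(B>60)&reg
    for p,ce,a in blobs(bl,60):
        q=P[p[:,1],p[:,0]]; t=q[q[:,2]>.05]; print("blue",ce,a,rect(q), q[:,2].max(), rect(t) if len(t)>5 else "")
c=load("top0");im=c["pixels"]
a=cv2.resize(im[215:345,145:225],None,fx=4.6,fy=4.6,interpolation=cv2.INTER_CUBIC)
b=cv2.resize(im[170:275,250:390],None,fx=3,fy=3,interpolation=cv2.INTER_CUBIC)
o=np.zeros((598,800,3),np.uint8);o[:a.shape[0],:a.shape[1]]=a;o[:b.shape[0],375:375+b.shape[1]]=b
s=load("side0")["pixels"];s=cv2.resize(s[305:385,235:355],None,fx=3.5,fy=3.5,interpolation=cv2.INTER_CUBIC);o[317:317+s.shape[0],375:375+s.shape[1]]=s
cv2.imwrite("pics/crop.png",cv2.convertScaleAbs(o,alpha=1.5))
E
```

```text
top0 bench z -0.00020847898028553136
brown [347.6875 196.0625] 16 [ 0.66679802 -0.03062692  0.01623417] [ 6.631e+02 -2.950e+01  1.930e+01  1.900e+00  3.000e-01]
brown [354.38461538 194.1025641 ] 39 [ 0.66858157 -0.0418564   0.02273283] [669.  -41.9  15.3   7.7 -89.8]
brown [325.28947368 207.15789474] 38 [0.64317415 0.01331091 0.0226259 ] [643.2  12.9  15.    8.1  45.2]
brown [336.84090909 228.52272727] 44 [ 0.60318586 -0.00974497  0.02258689] [603.2  -9.7  18.5  10.6 -33.2]
brown [357.34210526 232.07894737] 38 [ 0.595817   -0.04786005  0.02214507] [596.2 -48.4  15.7   8.4  18.5]
blue [188.63390663 160.25798526] 407 [612.9 141.5 332.9  38.3  47.9] 0.8825039905262416 [612.9 141.5 332.9  38.3  47.9]
blue [506.40721103 292.0583245 ] 943 [ 492.9 -168.1  347.9  122.    87.5] 0.8825039905262416 [ 475.8 -168.2  340.8  101.6  -86.3]
side0 bench z 0.0005904888554564836
brown [275.5625 243.5625] 16 [ 0.66874665 -0.03758     0.02111181] [667.3 -35.6  19.4  10.1 -70.1]
brown [303.6 247.2] 15 [ 0.59685906 -0.04315509  0.02227808] [597.1 -45.6  12.4   9.5  19.8]
brown [276.52941176 256.05882353] 17 [0.64306701 0.01658575 0.02234112] [644.6  15.2  15.1  11.   57.2]
brown [295.76470588 254.82352941] 17 [ 0.6002648  -0.00378236  0.02250284] [602.8  -4.4  16.9   8.9  19.8]
blue [371.38043478 205.41032609] 368 [ 4.850e+02 -3.195e+02  1.194e+02  3.180e+01 -1.000e-01] 0.05837824556946136 [ 485.1 -322.    99.    13.6   -4.1]
blue [193.24427481 275.41603053] 262 [709.5 253.9  37.4  37.  -57.1] 0.11517933181048146 [709.5 253.9  37.4  37.  -57.1]
```

View pics/crop.png

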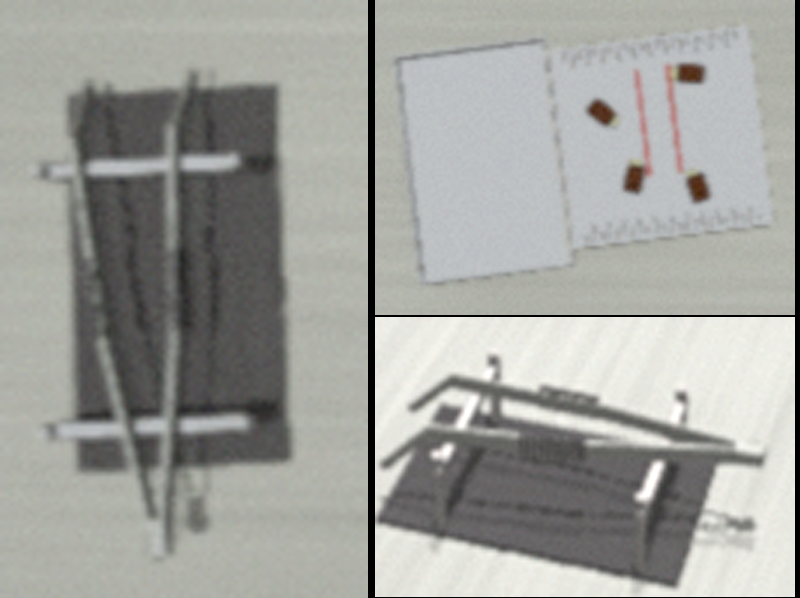

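Run:
```python
from h import *
for n in("top0","side0"):
    c=load(n); P=cloud(c); im=c["pixels"].astype(int); B,G,R=im[...,0],im[...,1],im[...,2]
    ok=c["z_map"]>0.1
    reg=ok&(P[...,0]>0.2)&(P[...,0]<0.8)&(abs(P[...,1])<0.45)
    red=(R>1.25*G)&(R>110)&(R-B>25)&reg&(P[...,2]<.04)
    for p,ce,a in blobs(red,15):
        w=cast(c,p,.016); print("red",ce,a,w.mean(0)[:2],rect(w), "line dir",cv2.fitLine(w[:,:2].astype(np.float32),2,0,.01,.01).ravel())
    bl=(B>1.6*R)&(B>50)&reg
    for p,ce,a in blobs(bl,60):
        q=P[p[:,1],p[:,0]]; t=q[(q[:,2]>.05)&(q[:,2]<.065)]; print("blue",ce,a,rect(q), q[:,2].max(), rect(t) if len(t)>5 else "", len(t))
    # plate top, tray
    pl=reg&(abs(P[...,2]-.016)<.004)&(abs(P[...,0]-.63)<.1)&(abs(P[...,1]+.03)<.085)
    b=max(blobs(pl,50),key=lambda t:t[2]); print("plate",b[1:],rect(P[b[0][:,1],b[0][:,0]]))
    for nm,z0,z1 in(("tall",.06,.13),("low",.012,.0225)):
        for p,ce,a in blobs(reg&(P[...,2]>z0)&(P[...,2]<z1),60): print(nm,ce,a,rect(P[p[:,1],p[:,0]]))
    fz=reg&(P[...,2]>.0475)&(P[...,2]<.066)&(P[...,1]>.12)&(P[...,0]>.3)&(P[...,0]<.6)
    for p,ce,a in blobs(fz,6):
        q=P[p[:,1],p[:,0]]; print("fz",ce,a,rect(q)); i=np.argsort(q[:,0])[::max(1,a//7)]; print(np.round(q[i]*1000).tolist())
    rb=reg&(P[...,2]<.012)&(P[...,1]>.15)&(P[...,1]<.35)&(P[...,0]>.35)&(P[...,0]<.65)&(im.sum(-1)<200)
    p,ce,a=max(blobs(rb,20),key=lambda t:t[2]); print("base",ce,a,rect(cast(c,p,.004)))
```

```text
red [348.1  200.75] 20 [ 0.65670819 -0.03087906] [656.3 -31.1  35.1   1.9   8.3] line dir [ 0.9911154   0.13300481  0.6567082  -0.03087906]
blue [188.65581395 160.28372093] 430 [710.6 250.6  40.4  39.8 -39.2] 0.11591048452348751  0
blue [506.29615385 291.94807692] 1040 [ 485.6 -326.7  123.    34.9   -3.2] 0.06022779866169059 [ 485.7 -326.7  102.9   14.6   -3.6] 474
plate (array([345.31514868, 215.20182627]), np.int32(4271)) [629.4 -24.4 132.1 130.2 -82.5]
tall [473.89521452 158.46534653] 1212 [ 722.6 -250.5   67.5   58.    39.6]
tall [195.78965819 165.8334794 ] 1141 [708.3 246.3  66.9  59.3 -37.5]
low [345.28698225 215.22121074] 4394 [629.4 -24.4 132.1 130.2 -82.5]
low [501.32251908 291.5648855 ] 524 [ 485.6 -326.9  124.4   35.6   -3.8]
low [360.39344262 325.96618852] 1952 [419.2 -54.9  92.7  92.   45.2]
fz [175.32481752 288.45255474] 548 [487.7 284.8 172.9  43.8   8. ]
[[402.0, 273.0, 51.0], [428.0, 283.0, 54.0], [453.0, 290.0, 52.0], [478.0, 298.0, 49.0], [500.0, 302.0, 54.0], [519.0, 275.0, 54.0], [544.0, 313.0, 53.0], [574.0, 276.0, 51.0]]
fz [195.7 249.3] 10 [559.3 250.8   4.9  
[... 2879 characters left out ...]
 13 [554.5 333.9   4.8   3.7 -63.4]
[[552.0, 334.0, 54.0], [553.0, 334.0, 50.0], [553.0, 334.0, 51.0], [553.0, 336.0, 53.0], [554.0, 336.0, 48.0], [554.0, 331.0, 53.0], [554.0, 335.0, 50.0], [555.0, 333.0, 52.0], [555.0, 332.0, 54.0], [556.0, 335.0, 52.0], [556.0, 335.0, 49.0], [556.0, 334.0, 53.0], [557.0, 333.0, 54.0]]
fz [310.09090909 356.36363636] 11 [450.7 326.8   4.8   3.4 -70.9]
[[449.0, 327.0, 49.0], [449.0, 327.0, 51.0], [449.0, 326.0, 52.0], [449.0, 326.0, 54.0], [450.0, 329.0, 50.0], [450.0, 328.0, 52.0], [451.0, 327.0, 53.0], [451.0, 325.0, 53.0], [452.0, 330.0, 53.0], [452.0, 329.0, 54.0], [453.0, 325.0, 52.0]]
base [279.11212121 357.91010101] 990 [512.6 300.8 154.3  78.4   7.1]
```

```bash
python3 -m crank '{"steps":[[[0.87,0.71,0],[0,0,-0.32]],[[0.87,0.71,0],[0,0,-0.32]],[[0.87,0.71,0],[0,0,-0.32]],[[0.87,0.71,0],[0,0,-0.32]],[[0.87,0.71,0],[0,0,-0.32]],[[0.87,0.71,0],[0,0,-0.32]],[[0.87,0.71,0],[0,0,-0.32]],[[0.87,0.71,0],[0,0,-0.32]],[[0.87,0.71,0],[0,0,-0.32]],[[0.87,0.71,0],[0,0,-0.32]]]}' 60
python3 -m crank '{"steps":[[[0.87,0.71,-0.6],[0,0,0]],[[0.87,0.71,-0.6],[0,0,0]],[[0.87,0.71,-0.6],[0,0,0]],[[0.87,0.71,-0.6],[0,0,0]],[[0.87,0.71,-0.6],[0,0,0]],[[0.87,0.71,-0.6],[0,0,0]],[[0,0,-0.4],[0,0,0]],[[0,0,0],[0,0,0]]]}'
```

```text
time: 0.93
ee_pos: [0.357, -0.4308, 0.2223]
eef_rot: [1.0, -0.028, -0.0, -0.0]
ft_force: [0.1, -0.0, 0.0]
width: 0.0602
grip_force: 0.0
time: 1.6
ee_pos: [0.4866, -0.323, 0.1198]
eef_rot: [1.0, -0.026, -0.002, -0.001]
ft_force: [-0.6, 0.1, 0.6]
width: 0.06
grip_force: 0.0
```

```bash
python3 -m crank '{"steps":[[[0,0,-0.8],[0,0,0]],[[0,0,-0.8],[0,0,0]],[[0,0,-0.8],[0,0,0]],[[0,0,-0.7],[0,0,0]],[[0,0,-0.5],[0,0,0]],[[0,0,-0.3],[0,0,0]],[[0,0,0],[0,0,0]]]}' 
python3 -m crank '{"steps":[[[0,0,0],[0,0,0]],[[0,0,0],[0,0,0]],[[0,0,0],[0,0,0]],[[0,0,0],[0,0,0]],[[0,0,0],[0,0,0]],[[0,0,0],[0,0,0]]]}' 0 35
```

```text
time: 2.18
ee_pos: [0.4856, -0.3257, 0.024]
eef_rot: [1.0, -0.028, -0.001, -0.0]
ft_force: [0.1, -0.7, -0.1]
width: 0.06
grip_force: 0.0
time: 2.68
ee_pos: [0.4869, -0.3255, 0.0254]
eef_rot: [1.0, -0.028, 0.0, 0.0]
ft_force: [0.1, -0.2, -0.6]
width: 0.0274
grip_force: 0.0
```

```bash
python3 -m crank '{"steps":[[[0,0,0],[0,0,0]],[[0,0,0],[0,0,0]],[[0,0,0],[0,0,0]],[[0,0,0],[0,0,0]],[[0,0,0],[0,0,0]]]}' 0 35
python3 -c "
from bench import monitor
print(*[monitor.read_state()['ee_pos'] for _ in range(4)])"
```

```text
time: 3.1
ee_pos: [0.4867, -0.3255, 0.0252]
eef_rot: [1.0, -0.028, 0.0, 0.0]
ft_force: [-0.8, 0.1, -0.1]
width: 0.0156
grip_force: 35.0
[ 0.48674455 -0.32552044  0.0251505 ] [ 0.48674455 -0.32552044  0.0251505 ] [ 0.48674455 -0.32552044  0.0251505 ] [ 0.48674455 -0.32552044  0.0251505 ]
```

```bash
python3 -m crank '{"steps":[[[0,0,0.5],[0,0,0]],[[0,0,0.8],[0,0,0]],[[0,0,0.5],[0,0,0]],[[0,0,0],[0,0,0]]]}'
python3 -m crank '{"steps":[[[0.4,0.5,0],[0,0,0.21]],[[0.62,0.84,0],[0,0,0.21]],[[0.62,0.84,0],[0,0,0.22]],[[0.62,0.84,0],[0,0,0.22]],[[0.62,0.84,0],[0,0,0.22]],[[0.62,0.84,0],[0,0,0.22]],[[0.62,0.84,0],[0,0,0.21]],[[0.62,0.84,0],[0,0,0.21]],[[0.62,0.84,0],[0,0,0.21]],[[0.62,0.84,0],[0,0,0.21]]]}'
python3 -m crank '{"steps":[[[0.22,0.34,0],[0,0,0]],[[0,0,0],[0,0,0]],[[0,0,0],[0,0,0]],[[0,0,0],[0,0,0]]]}'
python3 - <<'E'
from bench import cams
from h import *
for n in("top","side"):
    c=cams.camera(n); np.savez(n+"1.npz",**c); cv2.imwrite(f"pics/{n}1.png",c["pixels"])
    P=cloud(c); im=c["pixels"].astype(int); B,R=im[...,0],im[...,2]
    bl=(c["z_map"]>.1)&(B>1.6*R)&(B>50)&(abs(P[...,1]+.115)<.12)&(P[...,2]<.12)
    for p,ce,a in blobs(bl,40): q=P[p[:,1],p[:,0]]; print(n,ce,a,rect(q),np.percentile(q[:,2],[2,98]))
s=load("side1")["pixels"][150:300,210:410]; cv2.imwrite("pics/s1.png",cv2.resize(s,None,fx=4,fy=4))
E
```

```text
time: 3.43
ee_pos: [0.4885, -0.3264, 0.0736]
eef_rot: [1.0, -0.028, 0.002, 0.001]
ft_force: [0.0, 0.2, -0.8]
width: 0.0155
grip_force: 35.0
time: 4.27
ee_pos: [0.6365, -0.1219, 0.0691]
eef_rot: [0.998, 0.067, -0.001, -0.0]
ft_force: [0.1, 0.4, -1.7]
width: 0.0158
grip_force: 35.0
time: 4.6
ee_pos: [0.6409, -0.1169, 0.0695]
eef_rot: [0.998, 0.065, -0.001, 0.0]
ft_force: [0.3, 0.0, -1.5]
width: 0.0158
grip_force: 35.0
top [398.02542373 232.72881356] 236 [ 594.  -122.1   32.1   31.9  -82.1] [0.05338627 0.10141481]
side [297.7943787 215.4852071] 676 [ 637.8 -108.5  119.3   28.4    9.5] [0.05129714 0.1001263 ]
```

View pics/s1.png

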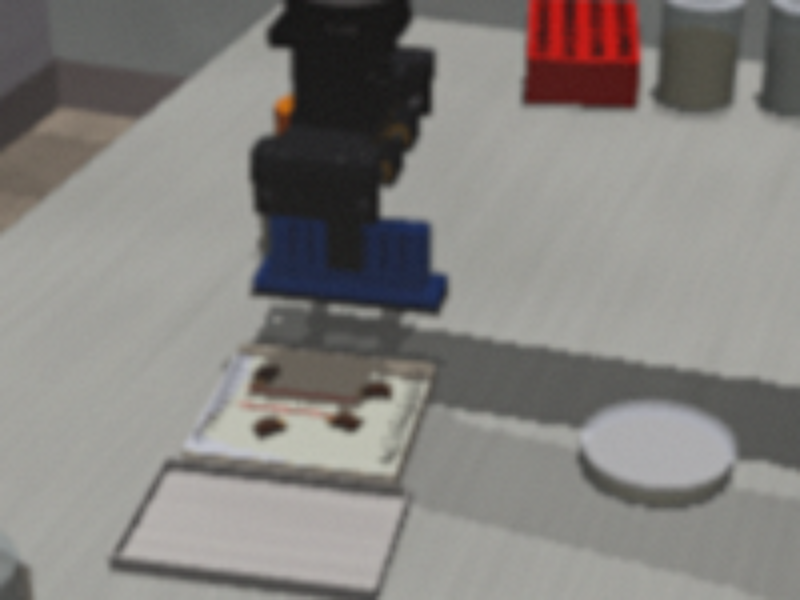

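```bash
python3 -m crank '{"steps":[[[0,0,-0.4],[0,0,0]],[[0,0,-0.4],[0,0,0]],[[0,0,-0.26],[0,0,0]],[[0,0,0],[0,0,0]],[[0,0,0],[0,0,0]],[[0,0,0],[0,0,0]]]}'
```

```text
time: 5.2
ee_pos: [0.6418, -0.1154, 0.0436]
eef_rot: [0.998, 0.066, 0.0, 0.0]
ft_force: [0.4, -0.0, -1.7]
width: 0.0157
grip_force: 35.0
```

```bash
python3 -m crank '{"steps":[[[-0.03,0.25,0],[0,0,0]],[[-0.03,0.25,0],[0,0,0]],[[-0.03,0.25,0],[0,0,0]],[[-0.03,0.25,0],[0,0,0]],[[-0.03,0.25,0],[0,0,0]],[[-0.03,0.25,0],[0,0,0]],[[-0.03,0.25,0],[0,0,0]],[[-0.04,0.25,0],[0,0,0]]]}'
python3 -m crank '{"steps":[[[-0.03,0.25,0],[0,0,0]],[[-0.03,0.25,0],[0,0,0]],[[-0.03,0.25,0],[0,0,0]],[[-0.03,0.25,0],[0,0,0]],[[-0.03,0.25,0],[0,0,0]],[[-0.03,0.25,0],[0,0,0]],[[-0.03,0.25,0],[0,0,0]],[[-0.04,0.25,0],[0,0,0]]]}'
```

```text
time: 5.87
ee_pos: [0.6354, -0.0647, 0.0436]
eef_rot: [0.998, 0.066, 0.0, 0.0]
ft_force: [-0.3, 0.6, -1.4]
width: 0.0157
grip_force: 35.0
time: 6.53
ee_pos: [0.6292, -0.0148, 0.0436]
eef_rot: [0.998, 0.066, 0.0, 0.0]
ft_force: [0.1, 0.0, -1.4]
width: 0.0159
grip_force: 35.0
```

```bash
python3 -m crank '{"steps":[[[-0.03,0.25,0],[0,0,0]],[[-0.03,0.25,0],[0,0,0]],[[-0.03,0.25,0],[0,0,0]],[[-0.03,0.25,0],[0,0,0]],[[-0.03,0.25,0],[0,0,0]],[[-0.04,0.25,0],[0,0,0]]]}'
python3 -m crank '{"steps":[[[-0.03,0.25,0],[0,0,0]],[[-0.03,0.25,0],[0,0,0]],[[-0.03,0.25,0],[0,0,0]],[[-0.03,0.25,0],[0,0,0]],[[-0.03,0.25,0],[0,0,0]],[[-0.03,0.25,0],[0,0,0]],[[0,0,0],[0,0,0]],[[0,0,0],[0,0,0]]]}'
python3 - <<'E'
from bench import cams
from h import *
for n in("side",):
    c=cams.camera(n); np.savez(n+"2.npz",**c)
    s=c["pixels"][190:310,210:370]; cv2.imwrite("pics/s2.png",cv2.resize(s,None,fx=5,fy=5,interpolation=cv2.INTER_CUBIC))
E
```

```text
time: 7.03
ee_pos: [0.6245, 0.0227, 0.0436]
eef_rot: [0.998, 0.066, 0.0, 0.0]
ft_force: [0.2, 0.7, -0.9]
width: 0.0156
grip_force: 35.0
time: 7.7
ee_pos: [0.6196, 0.06, 0.0432]
eef_rot: [0.998, 0.066, -0.0, 0.0]
ft_force: [0.3, -0.3, -0.9]
width: 0.0156
grip_force: 35.0
```

View pics/s2.png

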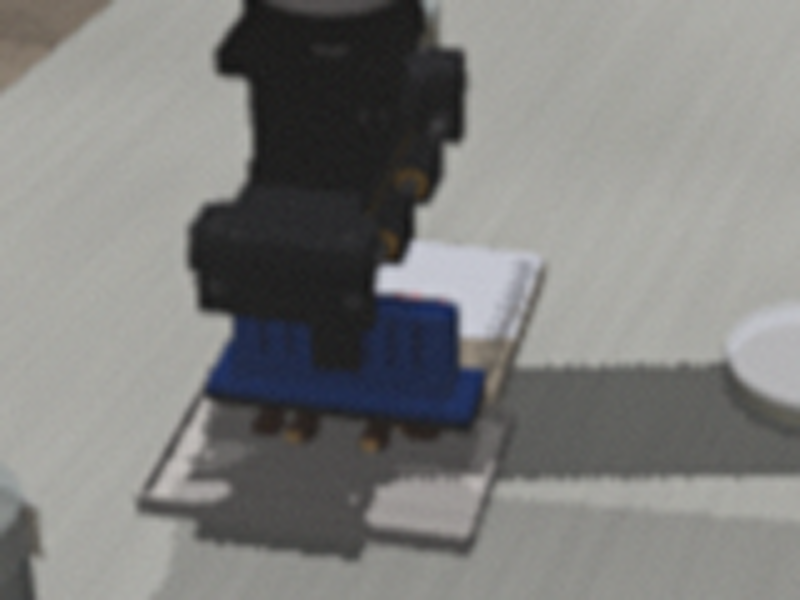

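```bash
python3 -m crank '{"steps":[[[0,0,0.4],[0,0,0]],[[0,0,0.8],[0,0,0]],[[0,0,0.8],[0,0,0]],[[0,-0.5,0],[0,0,0]],[[-0.33,-0.9,0],[0,0,0]],[[-0.33,-0.95,0],[0,0,0]],[[-0.33,-0.95,0],[0,0,0]],[[-0.33,-0.95,0],[0,0,0]],[[-0.33,-0.95,0],[0,0,0]],[[-0.33,-0.95,0],[0,0,0]]]}'
python3 -m crank '{"steps":[[[-0.33,-0.95,0],[0,0,0]],[[-0.33,-0.95,0],[0,0,0]],[[-0.33,-0.95,0],[0,0,0]],[[-0.33,-0.95,0],[0,0,0]],[[-0.33,-0.95,0],[0,0,0]],[[-0.33,-0.95,0],[0,0,0]],[[-0.33,-0.95,0],[0,0,0]],[[-0.33,-0.95,0],[0,0,0]],[[-0.33,-0.95,0],[0,0,0]],[[-0.3,-0.5,0],[0,0,0]]]}'
python3 -m crank '{"steps":[[[0,0,-0.5],[0,0,0]],[[0,0,-0.8],[0,0,0]],[[0,0,-0.7],[0,0,0]],[[0,0,-0.3],[0,0,0]],[[0,0,0],[0,0,0]],[[0,0,0],[0,0,0]],[[0,0,0],[0,0,0]]]}'
```

```text
time: 8.58
ee_pos: [0.5697, -0.0964, 0.0936]
eef_rot: [0.998, 0.065, -0.0, 0.0]
ft_force: [-0.2, -0.0, -0.7]
width: 0.0158
grip_force: 35.0
time: 9.42
ee_pos: [0.4867, -0.3247, 0.0936]
eef_rot: [0.998, 0.064, -0.0, 0.001]
ft_force: [0.0, -0.7, -1.1]
width: 0.0161
grip_force: 35.0
time: 10.0
ee_pos: [0.4894, -0.3207, 0.0371]
eef_rot: [0.998, 0.066, 0.001, 0.0]
ft_force: [0.4, -0.4, -1.1]
width: 0.0159
grip_force: 35.0
```

```bash
python3 -m crank '{"steps":[[[0,0,-0.2],[0,0,0]],[[0,0,-0.15],[0,0,0]],[[0,0,-0.06],[0,0,0]],[[0,0,-0.04],[0,0,0]],[[0,0,0],[0,0,0]],[[0,0,0],[0,0,0]],[[0,0,0],[0,0,0]]]}'
```

```text
time: 10.58
ee_pos: [0.4887, -0.3205, 0.0252]
eef_rot: [0.998, 0.066, -0.0, 0.0]
ft_force: [-2.8, 1.9, 5.4]
width: 0.0157
grip_force: 35.0
```

```bash
python3 -m crank '{"steps":[[[0,0,0],[0,0,0]],[[0,0,0],[0,0,0]],[[0,0,0],[0,0,0]],[[0,0,0],[0,0,0]],[[0,0,0],[0,0,0]],[[0,0,0.3],[0,0,0]],[[0,0,1],[0,0,0]],[[0,0,1],[0,0,0]],[[0,0,1],[0,0,0]],[[0,0,1],[0,0,0]]]}' 60
python3 - <<'E'
from h import *
t=load("top0")
pts=lambda l:[(145+a/4.6,215+b/4.6) for a,b in l]
print("pads",cast(t,pts([(95,297),(181,292)]),.056)); print("tips",cast(t,pts([(90,84),(194,74)]),.023)); print("rear",cast(t,pts([(161,555)]),.055)); print("bends",cast(t,pts([(78,130),(172,125)]),.055))
for n in("top0","side0"):
    c=load(n);P=cloud(c);ok=(c["z_map"]>.1)&(abs(P[...,2]-.0525)<.006)&(abs(P[...,1]-.285)<.034)&(P[...,0]>.38)&(P[...,0]<.6)
    q=P[ok]; L=q[(q[:,1]>.288)&(q[:,0]>.48)];Rr=q[(q[:,1]<.285)&(q[:,0]>.48)]
    for nm,s in(("L",L),("R",Rr)):
        k=np.polyfit(s[:,0],s[:,1],1); print(n,nm,len(s),"y(.49)=%.4f y(.56)=%.4f"%tuple(np.polyval(k,[.49,.56])),s[:,0].max(),np.percentile(s[:,2],95))
    print("xmin",q[:,0].min(),q[q[:,0]<.402].mean(0))
    for x0 in np.arange(.39,.58,.01):
        s=q[abs(q[:,0]-x0)<.005]
        if len(s):
            g=np.sort(s[:,1]); i=np.argmax(np.diff(g)); print("%.2f"%x0,np.round([g[0],g[i],g[i+1],g[-1]],4) if len(g)>2 else g)
E
```

```text
time: 11.42
ee_pos: [0.4887, -0.3203, 0.1341]
eef_rot: [0.998, 0.066, 0.0, 0.0]
ft_force: [0.1, -0.6, -0.6]
width: 0.0596
grip_force: 0.0
pads [[0.50296948 0.30402867 0.056     ]
 [0.50528025 0.26952063 0.056     ]]
tips [[0.59103783 0.32081195 0.023     ]
 [0.59550831 0.27716926 0.023     ]]
rear [[0.4015056  0.27489262 0.055     ]]
bends [[0.56967524 0.31334283 0.055     ]
 [0.57195703 0.27535963 0.055     ]]
top0 L 174 y(.49)=0.3018 y(.56)=0.3126 0.5762606701316294 0.05715592579283478
top0 R 174 y(.49)=0.2721 y(.56)=0.2727 0.5784589633579533 0.05698771252268538
xmin 0.4021876400707364 [nan nan nan]
0.40 [0.2722 0.2786 0.2804 0.2804]
0.41 [0.2732 0.2792 0.2802 0.2818]
0.42 [0.274  0.2837 0.285  0.285 ]
0.43 [0.2734 0.2763 0.2822 0.2878]
0.44 [0.2728 0.2755 0.2855 0.2899]
0.45 [0.2569 0.3015 0.3101 0.3163]
0.46 [0.2568 0.2748 0.2911 0.296 ]
0.47 [0.2707 0.2742 0.2936 0.2997]
0.48 [0.2709 0.274  0.2962 0.3018]
0.49 [0.2696 0.2737 0.2998 0.3051]
0.50 [0.2692 0.2749 0.3019 0.3071]
0.51 [0.2701 0.2747 0.303  0.3075]
0.52 [0.2703 0.2749 0.3052 0.3099]
0.53 [0.2727 0.2757 0.3065 0.3112]
0
[... 336 characters left out ...]
.40 [0.2751 0.2751 0.2777 0.2817]
0.41 [0.2733 0.274  0.2759 0.284 ]
0.42 [0.2754 0.2792 0.2817 0.2867]
0.43 [0.2742 0.2783 0.2831 0.2894]
0.44 [0.2744 0.2783 0.2866 0.2914]
0.45 [0.2721 0.2784 0.2886 0.3058]
0.46 [0.2724 0.2768 0.2924 0.2988]
0.47 [0.2717 0.2772 0.2951 0.3009]
0.48 [0.2719 0.277  0.2966 0.3036]
0.49 [0.2704 0.278  0.3006 0.307 ]
0.50 [0.271  0.2775 0.3044 0.3096]
0.51 [0.2717 0.2773 0.3058 0.3115]
0.52 [0.2727 0.2769 0.308  0.3126]
0.53 [0.2748 0.278  0.3083 0.3145]
0.54 [0.2737 0.2784 0.3093 0.3151]
0.55 [0.2738 0.2799 0.3114 0.3188]
0.56 [0.2513 0.2871 0.3029 0.3186]
0.57 [0.2753 0.2804 0.3153 0.319 ]<stdin>:10: RuntimeWarning: Mean of empty slice.
  ret = um.true_divide(
```

```bash
python3 -m crank '{"steps":[[[0.02,0.5,0],[0,0,0]],[[0.02,0.95,0],[0,0,0]],[[0.02,0.95,0],[0,0,0]],[[0.02,0.95,0],[0,0,0]],[[0.02,0.95,0],[0,0,0]],[[0.02,0.95,0],[0,0,0]],[[0.02,0.95,0],[0,0,0]],[[0.02,0.95,0],[0,0,0]],[[0.02,0.95,0],[0,0,0]],[[0.02,0.95,0],[0,0,0]]]}'
python3 -m crank '{"steps":[[[0.02,0.95,0],[0,0,0]],[[0.02,0.95,0],[0,0,0]],[[0.02,0.95,0],[0,0,0]],[[0.02,0.95,0],[0,0,0]],[[0.02,0.95,0],[0,0,0]],[[0.02,0.95,0],[0,0,0]],[[0.02,0.95,0],[0,0,0]],[[0.02,0.95,0],[0,0,0]],[[0.02,0.95,0],[0,0,0]],[[0.02,0.95,0],[0,0,0]]]}'
python3 -m crank '{"steps":[[[0.02,0.95,0],[0,0,0]],[[0.02,0.95,0],[0,0,0]],[[0.02,0.95,0],[0,0,0]],[[0.02,0.95,0],[0,0,0]],[[0.02,0.95,0],[0,0,0]],[[0.02,0.4,0],[0,0,-0.1]],[[0,0,0],[0,0,-0.1]],[[0,0,0],[0,0,0]],[[0,0,0],[0,0,0]],[[0,0,0],[0,0,0]]]}'
python3 -c "
from bench import cams
from h import *
c=cams.camera('side');np.savez('side3.npz',**c);P=cloud(c);im=c['pixels'].astype(int);B,G,R=im[...,0],im[...,1],im[...,2]
ok=(c['z_map']>.1)&(P[...,2]<.03)&(P[...,0]>.5)&(P[...,0]<.75)&(P[...,1]>-.15)&(P[...,1]<.2)&(R>1.3*B)&(R<140)
for p,ce,a in blobs(ok,5): print('brown',ce,a,np.median(P[p[:,1],p[:,0]],0))
ok=(c['z_map']>.1)&(P[...,2]<.08)&(B>1.6*R)&(B>50)&(P[...,1]<-.2)
for p,ce,a in blobs(ok,40): print('scr',rect(P[p[:,1],p[:,0]]),P[p[:,1],p[:,0],2].max())
"
```

```text
time: 12.25
ee_pos: [0.4935, -0.0928, 0.1326]
eef_rot: [0.998, 0.066, 0.0, 0.0]
ft_force: [0.3, -0.0, 0.7]
width: 0.0598
grip_force: 0.0
time: 13.08
ee_pos: [0.4985, 0.1446, 0.1326]
eef_rot: [0.998, 0.066, 0.0, 0.0]
ft_force: [0.6, -0.3, -0.0]
width: 0.06
grip_force: 0.0
time: 13.92
ee_pos: [0.5021, 0.2707, 0.1324]
eef_rot: [0.998, 0.056, 0.0, 0.0]
ft_force: [-0.8, 0.6, 0.2]
width: 0.06
grip_force: 0.0
scr [ -28.2 -585.5  214.5   30.8   79.8] 0.07944354385681773
scr [ 484.8 -312.1  126.5   43.4   16.6] 0.058999361278350704
```

```bash
python3 -m crank '{"steps":[[[0.08,0.75,0],[0,0,0]],[[0,0,-0.5],[0,0,0]],[[0,0,-0.7],[0,0,0]],[[0,0,-0.6],[0,0,0]],[[0,0,0],[0,0,0]],[[0,0,0],[0,0,0]],[[0,0,0],[0,0,0]]]}'
python3 - <<'E'
from bench import cams
from h import *
c=cams.camera("side");s=c["pixels"][280:400,225:385]
t=cams.camera("top");s2=t["pixels"][160:340,140:400]
for n,k in(("side4",c),("top4",t)): np.savez(n+".npz",**k)
a=cv2.resize(s,None,fx=2.5,fy=2.5,interpolation=cv2.INTER_CUBIC);b=cv2.resize(s2,(390,300),interpolation=cv2.INTER_CUBIC)
o=np.hstack([a,np.pad(b,((0,a.shape[0]-300),(0,0),(0,0)))]);cv2.imwrite("pics/4.png",cv2.convertScaleAbs(o,alpha=1.4))
E
```

```text
time: 14.55
ee_pos: [0.5041, 0.2906, 0.0879]
eef_rot: [0.998, 0.057, 0.0, -0.0]
ft_force: [-0.2, -0.0, 1.0]
width: 0.0598
grip_force: 0.0
```

View pics/4.png

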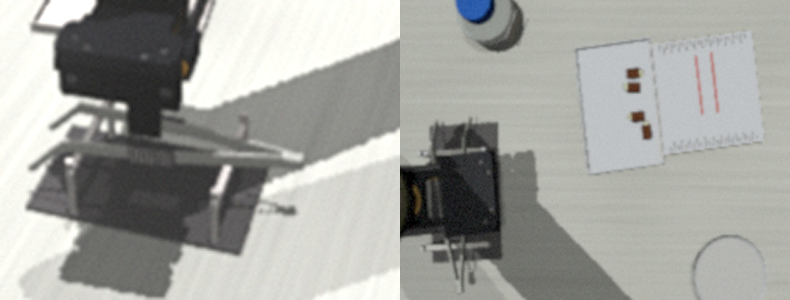

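```bash
python3 -m crank '{"steps":[[[0,0,-0.5],[0,0,0]],[[0,0,-0.7],[0,0,0]],[[0,0,-0.6],[0,0,0]],[[0,0,-0.3],[0,0,0]],[[0,0,-0.16],[0,0,0]],[[0,0,0],[0,0,0]],[[0,0,0],[0,0,0]],[[0,0,0],[0,0,0]]]}'
python3 -m crank '{"steps":[[[0,0,0],[0,0,0]],[[0,0,0],[0,0,0]],[[0,0,0],[0,0,0]],[[0,0,0],[0,0,0]],[[0,0,0],[0,0,0]],[[0,0,0],[0,0,0]],[[0,0,0],[0,0,0]],[[0,0,0],[0,0,0]]]}' 28 30
```

```text
time: 15.32
ee_pos: [0.5042, 0.2912, 0.0317]
eef_rot: [0.998, 0.057, 0.001, -0.0]
ft_force: [-0.4, 0.3, 0.5]
width: 0.0602
grip_force: 0.0
time: 15.98
ee_pos: [0.5039, 0.2908, 0.031]
eef_rot: [0.998, 0.057, 0.0, 0.0]
ft_force: [-0.5, -0.8, 2.7]
width: 0.0293
grip_force: 7.0
```

```bash
python3 -m crank '{"steps":[[[0,0,0],[0,0,0]],[[0,0,0],[0,0,0]],[[0,0,0],[0,0,0]],[[0,0,0.2],[0,0,0]],[[0,0,0.4],[0,0,0]],[[0,0,0.5],[0,0,0]],[[0,0,0.5],[0,0,0]],[[0,0,0.5],[0,0,0]],[[0,0,0.4],[0,0,0]],[[0,0,0],[0,0,0]]]}' 26 30
python3 -m crank '{"steps":[[[0,0,0],[0,0,0]],[[0,0,0],[0,0,0]],[[0,0,0],[0,0,0]]]}'
python3 - <<'E'
from bench import cams
from h import *
c=cams.camera("side");s=c["pixels"][250:370,205:365]
t=cams.camera("top");s2=t["pixels"][215:335,130:290]
for n,k in(("side5",c),("top5",t)): np.savez(n+".npz",**k)
a=cv2.resize(s,None,fx=2.5,fy=2.5,interpolation=cv2.INTER_CUBIC);b=cv2.resize(s2,None,fx=2.5,fy=2.5,interpolation=cv2.INTER_CUBIC)
cv2.imwrite("pics/5.png",cv2.convertScaleAbs(np.hstack([a,b]),alpha=1.4))
E
```

```text
time: 16.82
ee_pos: [0.505, 0.2917, 0.0964]
eef_rot: [0.998, 0.057, 0.002, -0.001]
ft_force: [0.9, -0.5, -0.4]
width: 0.0261
grip_force: 7.6
time: 17.07
ee_pos: [0.5033, 0.2905, 0.0926]
eef_rot: [0.998, 0.057, -0.001, 0.0]
ft_force: [0.4, 0.7, -1.2]
width: 0.026
grip_force: 7.6
```

View pics/5.png

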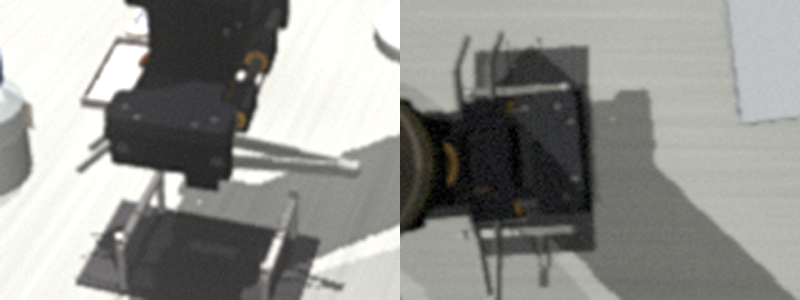

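```bash
python3 -m crank '{"steps":[[[0.1,-0.3,0],[0,0,0.1]],[[0.1,-0.6,0],[0,0,0.1]],[[0.1,-0.75,0],[0,0,0]],[[0.1,-0.75,0],[0,0,0]],[[0.1,-0.75,0],[0,0,0]],[[0.1,-0.75,0],[0,0,0]],[[0.1,-0.75,0],[0,0,0]],[[0.1,-0.75,0],[0,0,0]],[[0.1,-0.75,0],[0,0,0]],[[0.1,-0.75,0],[0,0,0]]]}' 24 30
python3 -m crank '{"steps":[[[0.1,-0.75,0],[0,0,0]],[[0.1,-0.75,0],[0,0,0]],[[0.1,-0.75,0],[0,0,0]],[[0.1,-0.75,0],[0,0,0]],[[0.1,-0.75,0],[0,0,0]],[[0.1,-0.75,0],[0,0,0]],[[0.1,-0.75,0],[0,0,0]],[[0,-0.6,0],[0,0,0]],[[0,-0.3,0],[0,0,0]],[[0,0,0],[0,0,0]]]}'
python3 -m crank '{"steps":[[[0,0,-0.4],[0,0,0]],[[0,0,-0.5],[0,0,0]],[[0,0,-0.5],[0,0,0]],[[0,0,-0.2],[0,0,0]],[[0,0,0],[0,0,0]],[[0,0,0],[0,0,0]],[[0,0,0],[0,0,0]],[[0,0,0],[0,0,0]]]}'
python3 - <<'E'
from bench import cams
from h import *
c=cams.camera("side");s=c["pixels"][200:290,235:355]
t=cams.camera("top");s2=t["pixels"][170:260,285:405]
for n,k in(("side6",c),("top6",t)): np.savez(n+".npz",**k)
a=cv2.resize(s,None,fx=6,fy=6,interpolation=cv2.INTER_CUBIC)[:300,:];b=cv2.resize(s2,None,fx=6,fy=6,interpolation=cv2.INTER_CUBIC)[:300]
cv2.imwrite("pics/6.png",cv2.convertScaleAbs(np.vstack([a,b]),alpha=1.3))
t4=load("top4");P=cloud(t4)
im=t4["pixels"].astype(int);R=im[...,2]-im[...,1]
m=(R>15)&(abs(P[...,1]+.024)<.06)&(abs(P[...,0]-.63)<.06)
for p,ce,a in blobs(m,10): w=cast(t4,p,.016);wt=R[p[:,1],p[:,0]];print("line",ce,a,(w*wt[:,None]).sum(0)/wt.sum(),rect(w))
E
```

```text
time: 18.0
ee_pos: [0.5287, 0.1167, 0.0931]
eef_rot: [0.998, 0.066, -0.0, 0.0]
ft_force: [-0.1, -0.3, -0.4]
width: 0.0245
grip_force: 8.9
time: 18.83
ee_pos: [0.546, -0.0378, 0.093]
eef_rot: [0.998, 0.064, -0.0, 0.0]
ft_force: [0.2, 0.2, -0.7]
width: 0.0243
grip_force: 8.9
time: 19.5
ee_pos: [0.5467, -0.0353, 0.0538]
eef_rot: [0.998, 0.066, 0.0, 0.0]
ft_force: [-0.1, 0.9, -0.2]
width: 0.0244
grip_force: 8.9
line [338.9    210.4625] 80 [ 0.63785769 -0.01334824  0.016     ] [637.8 -13.2  68.1   4.5   7.7]
line [349.32467532 209.33766234] 77 [ 0.64021164 -0.03327327  0.016     ] [640.8 -33.2  66.4   4.3   7.3]
```

View pics/6.png

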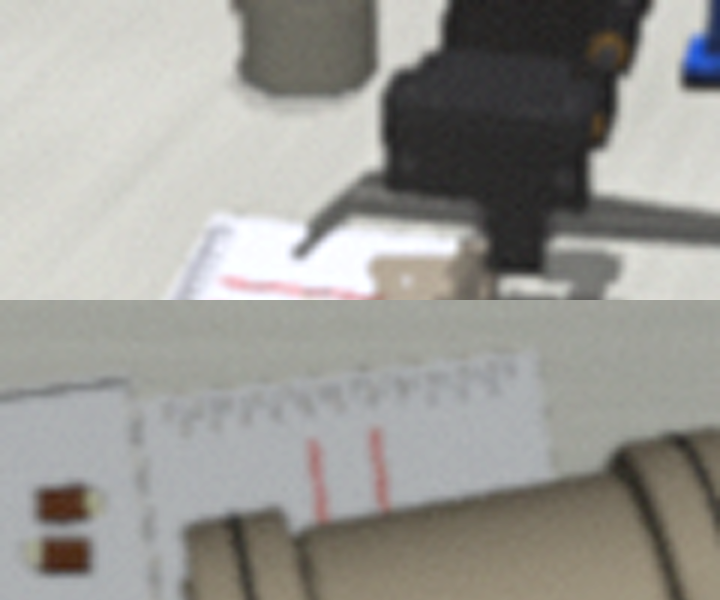

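Run:
```python
from h import *
a=np.radians(7.5); ex=np.array([np.cos(a),np.sin(a)]); ey=np.array([-ex[1],ex[0]])
for n in("top4","top6","side6"):
    c=load(n);P=cloud(c);im=c["pixels"].astype(int);B,R=im[...,0],im[...,2]
    m=(c["z_map"]>.1)&(B>1.6*R)&(B>40)&(abs(P[...,1]+.32)<.1)&(abs(P[...,0]-.487)<.1)
    q=P[m];t=q[q[:,2]>.05]; d=(t[:,:2]-[.4887,-.3205]); u=d@ex; v=d@ey
    print(n,"scraper bias x,y mm",np.array([u.max()+u.min(),np.percentile(v,99)+np.percentile(v,1)])*500,"width",np.ptp(np.percentile(v,[1,99])),rect(t),np.median(t[:,2]))
    ft=q[(q[:,2]>.006)&(q[:,2]<.02)]; print("  foot",rect(ft))
    m=(c["z_map"]>.1)&(abs(P[...,2]-.016)<.004)&(abs(P[...,0]-.63)<.1)&(abs(P[...,1]+.03)<.085)
    Rd=im[...,2]-im[...,1]; lm=(Rd>15)&(abs(P[...,1]+.024)<.06)&(abs(P[...,0]-.63)<.06)&(P[...,2]<.025)
    for p,ce,k in blobs(lm,5): w=cast(c,p,.016);print("  line",k,w.mean(0)[:2],"v",(w[:,:2]-[.63,-.024]).dot(ey).mean(),"u",np.percentile((w[:,:2]-[.63,-.024]).dot(ex),[2,98]))
t=load("top5"); w=cast(t,[(156.4,229.8),(170.4,228.6)],.0845); b=np.radians(6.5); y=np.array([-np.sin(b),np.cos(b)]);x=np.array([np.cos(b),np.sin(b)])
d=w[:,:2]-[.5033,.2905]; print("tips5 u,v",d@x,d@y)
c=load("side6");P=cloud(c); w=cast(c,[(285,242.5)],.0455); d=w[:,:2]-[.5467,-.0353]; print("ltip side6 u,v",d@ex,d@ey, "depth", P[239:245,282:289].reshape(-1,3)[np.argsort(-P[239:245,282:289,2].ravel())[:8]])
```

```text
top4 scraper bias x,y mm [-0.66902744  0.83616839] width 0.013993913319991412 [ 487.9 -319.7  103.2   14.9    7.5] 0.05529802563192232
  foot [ 487.5 -320.   123.7   35.2    6.6]
  line 80 [ 0.63784209 -0.01332303] v 0.009562032337730689 u [-0.02311748  0.04136345]
  line 77 [ 0.6401184  -0.03329813] v -0.010539303682544833 u [-0.02261924  0.04156617]
top6 scraper bias x,y mm [-0.65838549  0.86101345] width 0.014336077423889518 [ 487.9 -319.4  103.2   16.3    8.3] 0.05535695329630769
  foot [ 487.6 -319.9  123.7   34.9    7.4]
  line 27 [ 0.6618902  -0.03052217] v -0.010628876830096124 u [0.01923549 0.04255871]
  line 30 [ 0.65761427 -0.01071343] v 0.009568517607556845 u [0.01782086 0.04136345]
side6 scraper bias x,y mm [0.13854788 4.98800984] width 0.012058936553422581 [ 488.2 -315.4   99.3   12.5    6.6] 0.05448842241268448
  foot [ 487.6 -314.2  121.9   32.3    6.9]
  line 52 [ 0.64187247 -0.03284124] v -0.010315267823928526 u [-0.02229812  0.04340371]
  line 42 [ 0.64648439 -0.0123204 ] v 0.009428039160472183 u [-0.00775763  0.04331563]
  line 7 [ 0.60992641 -0.01768252] v 0.00888356671458781 u [-0.02262765 -0.01480391]
tips5 u,v [0.09042736 0.08987407] [ 0.01246512 -0.01277984]
ltip side6 u,v [0.08835085] [0.01126863] depth [[ 0.62409089 -0.01085422  0.05809011]
 [ 0.62820398 -0.01455921  0.05519625]
 [ 0.63290282 -0.01332695  0.05493562]
 [ 0.63102592 -0.01508397  0.0543349 ]
 [ 0.62955298 -0.01138386  0.05389294]
 [ 0.62743559 -0.01255238  0.05366729]
 [ 0.63241479 -0.01200377  0.05296601]
 [ 0.63593059 -0.01415817  0.05104706]]
```

```bash
python3 -m crank '{"steps":[[[0,-0.03,-0.2],[0,0,0]],[[0,0,-0.25],[0,0,0]],[[0,0,-0.25],[0,0,0]],[[0,0,-0.15],[0,0,0]],[[0,0,-0.08],[0,0,0]],[[0,0,0],[0,0,0]],[[0,0,0],[0,0,0]],[[0,0,0],[0,0,0]],[[0,0,0],[0,0,0]],[[0,0,0],[0,0,0]]]}' 23.7 30
python3 -m crank '{"steps":[[[0,0,0],[0,0,0]],[[0,0,0],[0,0,0]],[[0,0,0],[0,0,0]]]}'
python3 - <<'E'
from bench import cams
from h import *
c=cams.camera("side");np.savez("side7.npz",**c);s=c["pixels"][225:275,255:320]
cv2.imwrite("pics/7.png",cv2.convertScaleAbs(cv2.resize(s,None,fx=12,fy=12,interpolation=cv2.INTER_CUBIC),alpha=1.3))
E
```

```text
time: 20.43
ee_pos: [0.5464, -0.0362, 0.0303]
eef_rot: [0.998, 0.066, 0.0, 0.0]
ft_force: [0.1, 0.0, -0.3]
width: 0.024
grip_force: 9.2
time: 20.68
ee_pos: [0.5463, -0.0362, 0.0302]
eef_rot: [0.998, 0.066, 0.0, 0.0]
ft_force: [0.7, -0.9, -0.7]
width: 0.0239
grip_force: 9.2
```

View pics/7.png

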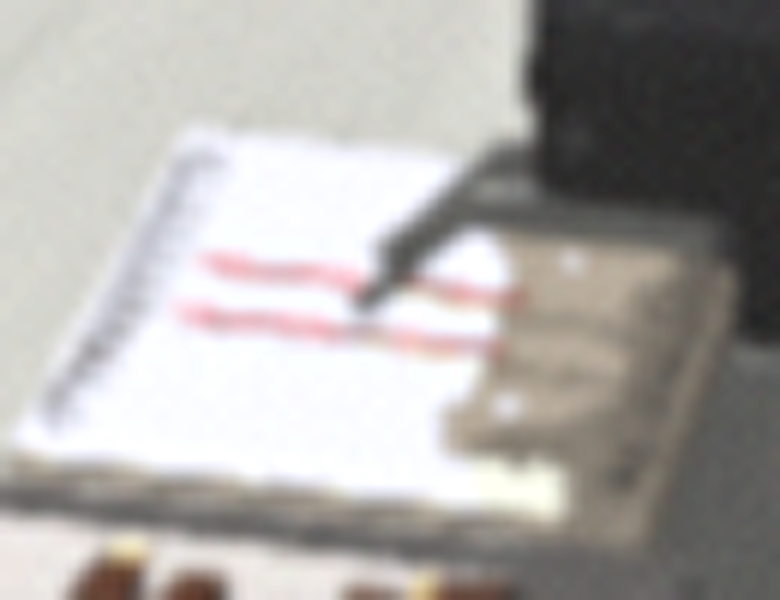

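Run:
```python
from h import *
a=np.radians(7.5); ex=np.array([np.cos(a),np.sin(a)]); ey=np.array([-ex[1],ex[0]])
c=load("side7");f_=lambda p:((cast(c,[(255+p[0]/12-.46,225+p[1]/12-.46)],p[2])[0,:2]-[.63,-.024])@np.c_[ex,ey]*1000).round(1)
for z in(.021,.0222,.0235): print(z,"L",f_((360,300,z)),"R",f_((384,252,z)))
for p in((300,326),(360,333),(420,340),(300,272),(345,280),(440,290)): print("line",f_((*p,.016)))
```

```text
0.021 L [7.7 4.5] R [  7.5 -14.9]
0.0222 L [7.1 6.3] R [  7. -13.]
0.0235 L [6.6 8.4] R [  6.4 -10.9]
line [19.3  9.1]
line [6.6 9.1]
line [-6.1  9.1]
line [ 24.7 -11.3]
line [ 14.8 -10.2]
line [ -5.5 -10.6]
```

```bash
python3 -m crank '{"steps":[[[0,0,0.4],[0,0,0]],[[0,0,0.6],[0,0,0]],[[0,0,0.6],[0.06,-0.48,0]],[[0,0,0.4],[0.06,-0.48,0]],[[0,0,0],[0.06,-0.48,0]],[[0,0,0],[0.06,-0.48,0]],[[0,0,0],[0.06,-0.48,0]],[[0,0,0],[0,0,0]],[[0,0,0],[0,0,0]],[[0,0,0],[0,0,0]]]}'
python3 - <<'E'
from bench import cams
from h import *
c=cams.camera("top");np.savez("top8.npz",**c);s=c["pixels"][175:250,300:390]
cv2.imwrite("pics/8.png",cv2.convertScaleAbs(cv2.resize(s,None,fx=8,fy=8,interpolation=cv2.INTER_CUBIC),alpha=1.3))
E
```

```text
time: 21.57
ee_pos: [0.5467, -0.0362, 0.0807]
eef_rot: [0.992, 0.065, 0.105, -0.006]
ft_force: [-0.1, -0.5, -0.3]
width: 0.0238
grip_force: 9.2
```

View pics/8.png

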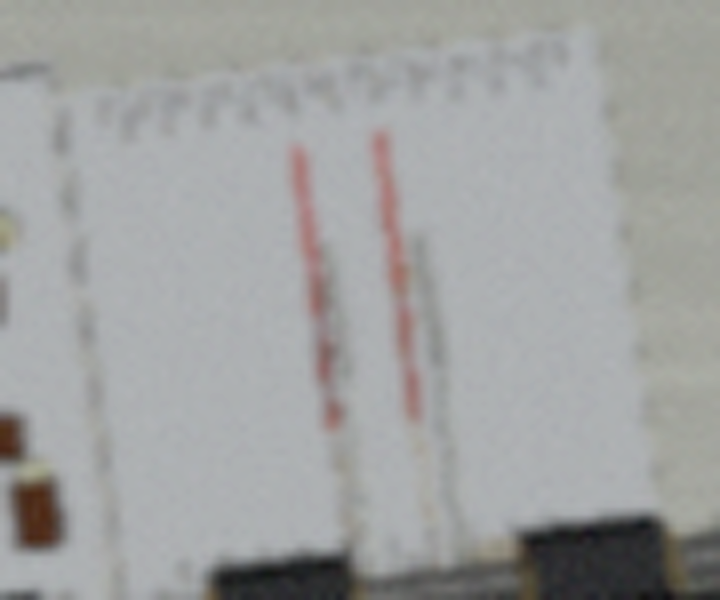

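Run:
```python
from h import *
a=np.radians(7.5); ex=np.array([np.cos(a),np.sin(a)]); ey=np.array([-ex[1],ex[0]])
c=load("top8");P=cloud(c);zm=c["z_map"]
g=c["pixels"].astype(int).sum(-1)
for r in range(203,245,3):
    m=(zm[r,320:380]>.1)&(P[r,320:380,2]>.04); cols=np.flatnonzero(m)+320
    print(r,[(int(k),round(float(P[r,k,2]),3)) for k in cols][:12], g[r,334:358].tolist())
```

```text
203 [] [403, 398, 396, 359, 323, 355, 394, 411, 403, 403, 406, 404, 398, 364, 315, 338, 386, 394, 391, 394, 396, 404, 404, 402]
206 [(341, 0.093), (352, 0.099), (353, 0.1)] [410, 410, 401, 372, 321, 309, 338, 374, 398, 403, 406, 405, 401, 396, 355, 317, 347, 354, 337, 372, 394, 406, 405, 405]
209 [(341, 0.101), (342, 0.101), (353, 0.099)] [406, 406, 400, 393, 345, 307, 325, 337, 379, 400, 402, 406, 408, 393, 351, 299, 304, 341, 339, 348, 382, 395, 411, 400]
212 [(342, 0.102), (353, 0.105), (354, 0.106)] [403, 406, 404, 392, 354, 277, 280, 318, 364, 395, 405, 410, 407, 406, 387, 345, 331, 375, 367, 348, 367, 397, 406, 411]
215 [(342, 0.106), (343, 0.107), (354, 0.11), (355, 0.111)] [406, 412, 407, 407, 386, 342, 319, 341, 347, 370, 399, 401, 408, 404, 393, 348, 294, 327, 366, 354, 341, 378, 399, 410]
218 [(343, 0.112), (354, 0.108), (355, 0.116)] [407, 404, 410, 406, 385, 330, 266, 282, 324, 367, 397, 406, 409, 404, 403, 363, 309, 337, 381, 358, 331, 353, 396, 404]
221 [(343, 0.116), (344, 0.112), (355, 0.116), (356, 0.12)] [402, 403, 405, 399, 398, 340, 271, 311, 339, 344, 385, 404, 
[... 716 characters left out ...]
90, 390, 392, 375, 368, 391]
236 [(345, 0.112), (346, 0.114), (357, 0.112)] [403, 405, 403, 406, 403, 408, 405, 398, 370, 355, 365, 384, 397, 408, 403, 402, 407, 406, 391, 389, 389, 365, 365, 395]
239 [(345, 0.109), (346, 0.113), (357, 0.112), (358, 0.113), (378, 0.164), (379, 0.165)] [407, 405, 406, 405, 406, 407, 406, 395, 367, 346, 367, 392, 397, 408, 401, 407, 405, 401, 392, 372, 385, 391, 365, 367]
242 [(346, 0.109), (357, 0.108), (358, 0.111), (365, 0.169), (366, 0.177), (367, 0.179), (368, 0.178), (369, 0.178), (370, 0.178), (371, 0.178), (372, 0.177), (373, 0.179)] [404, 405, 399, 397, 395, 405, 400, 394, 351, 318, 328, 362, 395, 397, 383, 377, 399, 402, 393, 364, 366, 383, 363, 350]
```

Run:
```python
from h import *
a=np.radians(7.5); ex=np.array([np.cos(a),np.sin(a)]); ey=np.array([-ex[1],ex[0]])
c=load("top8")
def uv(p,z): return ((cast(c,[p],z)[0,:2]-[.63,-.024])@np.c_[ex,ey]*1000).round(1)
print("tipmid",uv((346.4,206),.0925),"L",uv((340.7,207),.0925),"R",uv((352.1,207),.0925))
print("row221 col/depth L R",uv((342.5,221),.115),uv((354.5,221),.115),uv((343.5,221),.115),uv((355.6,221),.115))
# background-corrected blade centroids: residual darkening that is not red
im=c["pixels"].astype(float); Rr=im[...,2]   # red channel: red lines barely dark, grey blades dark
for r in range(204,243,3):
    row=Rr[r-1:r+2,332:366].mean(0); d=np.clip(np.percentile(row,80)-row-4,0,None)
    x=np.arange(332,366); zt=np.interp(r,[204,221,227,242],[.092,.115,.116,.110])
    mid=347.0+(r-206)*.15
    l=(x<mid);cl=(d*l*x).sum()/max((d*l).sum(),1e-6);cr=(d*~l*x).sum()/max((d*~l).sum(),1e-6)
    print(r,cl.round(1),cr.round(1),uv((cl,r),zt),uv((cr,r),zt), np.round(row[4:28]).astype(int).tolist())
```

```text
tipmid [ 4.8 -1.4] L [4.3 8.7] R [  1.8 -11.1]
row221 col/depth L R [-23.1   9.7] [-25.6 -10.5] [-23.3   8. ] [-25.8 -12.4]
204 338.6 351.5 [10.1 11.7] [  7.3 -10.7] [132, 132, 128, 129, 129, 131, 132, 132, 133, 133, 132, 130, 129, 127, 129, 125, 121, 127, 132, 133, 133, 132, 133, 133]
207 340.1 351.4 [ 3.9 10. ] [ 1.5 -9.6] [133, 132, 128, 123, 118, 121, 128, 132, 133, 132, 133, 132, 128, 126, 124, 120, 112, 121, 130, 132, 134, 133, 132, 132]
210 340.0 351.5 [-1.8 10.9] [-4.3 -8.9] [133, 131, 123, 114, 110, 113, 123, 131, 132, 134, 133, 132, 128, 121, 119, 121, 116, 114, 123, 131, 134, 133, 134, 134]
213 340.3 352.0 [-7.6 11.1] [-10.1  -8.7] [132, 131, 127, 114, 107, 112, 118, 128, 132, 133, 133, 134, 131, 124, 120, 126, 121, 115, 119, 129, 133, 134, 133, 133]
216 340.7 352.3 [-13.4  11.3] [-15.9  -8.4] [134, 134, 129, 117, 111, 115, 115, 123, 130, 132, 133, 133, 131, 124, 117, 122, 126, 118, 111, 122, 132, 134, 133, 134]
219 340.9 353.0 [-19.   11.9] [-21.6  -8.6] [134, 133, 129, 117, 103, 104, 112, 119, 128, 133, 133, 133, 133, 128, 120, 122, 128, 120, 110, 117, 129, 133, 133, 134
[... 456 characters left out ...]
 127, 128, 121, 119, 127, 132, 133, 133]
231 342.4 355.5 [-39.9  11.9] [-42.7 -10.1] [133, 134, 132, 133, 130, 123, 119, 121, 125, 132, 133, 133, 132, 133, 132, 131, 130, 130, 129, 122, 121, 130, 133, 133]
234 342.9 355.5 [-45.   11.6] [-47.6  -9.5] [133, 132, 134, 133, 133, 129, 124, 121, 124, 131, 133, 132, 133, 133, 133, 134, 131, 130, 131, 122, 122, 129, 133, 133]
237 343.5 355.7 [-50.1  11.3] [-52.7  -9.3] [132, 133, 133, 134, 133, 131, 123, 119, 120, 124, 130, 133, 133, 132, 134, 134, 130, 129, 129, 122, 119, 127, 133, 133]
240 343.5 360.7 [-55.1  11.8] [-58.7 -17.1] [132, 133, 133, 133, 133, 131, 125, 119, 119, 124, 130, 132, 131, 132, 133, 132, 131, 125, 126, 128, 122, 118, 125, 128]
```

```bash
python3 -m crank '{"steps":[[[0,0.036,0],[-0.06,0.48,0]],[[0,0,0],[-0.06,0.48,0]],[[0,0,0],[-0.06,0.48,0]],[[0,0,-0.4],[-0.06,0.48,0]],[[0,0,-0.5],[-0.06,0.48,0]],[[0,0,-0.5],[0,0,0]],[[0,0,-0.4],[0,0,0]],[[0,0,-0.2],[0,0,0]],[[0,0,0],[0,0,0]],[[0,0,0],[0,0,0]]]}'
python3 -m crank '{"steps":[[[0,0,0],[0,0,0]],[[0,0,0],[0,0,0]],[[0,0,0],[0,0,0]],[[0,0,0],[0,0,0]],[[0,0,0],[0,0,0]]]}'
python3 - <<'E'
from bench import cams
from h import *
fr=[cams.camera("side") for _ in range(4)]
c=fr[0];c["pixels"]=np.mean([k["pixels"] for k in fr],0).astype(np.uint8);np.savez("side9.npz",**c);s=c["pixels"][225:275,255:320]
cv2.imwrite("pics/9.png",cv2.convertScaleAbs(cv2.resize(s,None,fx=12,fy=12,interpolation=cv2.INTER_CUBIC),alpha=1.1))
E
```

```text
time: 22.45
ee_pos: [0.546, -0.0354, 0.0301]
eef_rot: [0.998, 0.066, 0.0, 0.0]
ft_force: [0.2, 0.3, -0.7]
width: 0.024
grip_force: 9.2
time: 22.87
ee_pos: [0.5464, -0.0354, 0.0304]
eef_rot: [0.998, 0.066, 0.0, 0.0]
ft_force: [0.1, 0.3, -1.3]
width: 0.0241
grip_force: 9.2
```

View pics/9.png

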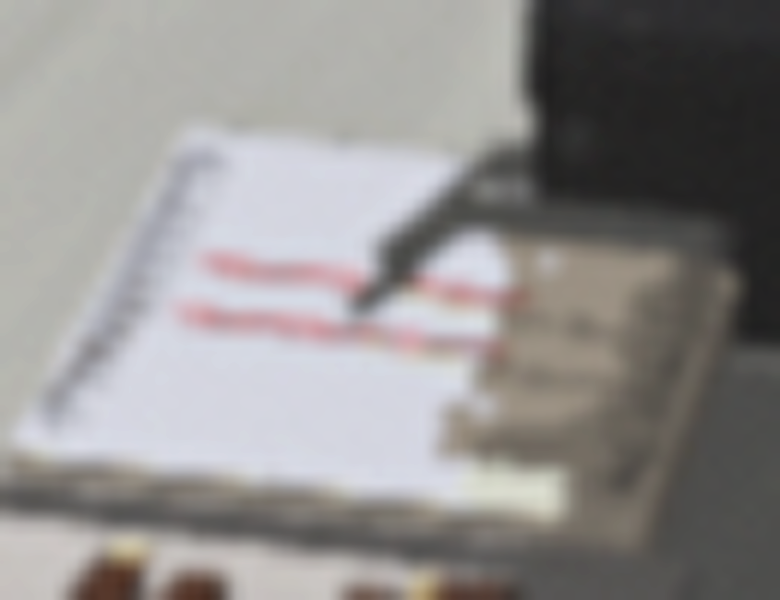

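```bash
python3 -c "
from bench import ticket
print(ticket.close_job())"
```

```text
the job is handed in; nothing more can be done
None
```

The job is handed in at about 23 s of the 67 s: all four chips are in the tray and the scraper is standing back on the bench. The forceps are held about 6 mm above the plate with a tip gap of about 20 mm; by my top-view measurement each tip is within about 0.5 mm of its line, though the coarser side view read about 1.6 mm off, within its roughly 2 mm error.

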